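# Fill a ramekin from the walnut dispenser

## Robot

A 6-joint arm with a two-finger parallel gripper is mounted at the origin on the work surface. World frame = base frame: x ahead of the robot, y to its left, z up, the work surface at z = 0. Lengths are in m, angles in rad, forces in N, time in s.
With the tool pointing down it reaches from about 0.3 to 0.775 m from the base axis. Payload 14.6 kg.
Tool frame: the origin (TCP) lies between the finger pads; the fingertips stand 17 mm ahead of it and the grasp point (between the pads) lies 2 mm behind it; z points along the fingers, y is the direction in which the jaws open and shut (so a half turn about z gives the same grasp; the last joint's range is limited). The gripper opens to 94 mm and grips with 3 to 60 N. Pads are 16 mm wide; open, the fingers measure 119 mm over their backs; the gripper's body (75 mm by 177 mm) begins 78 mm behind the grasp point.
Start: joints at [1.092, 0.3, 1.521, -0, 1.321, -0.067], TCP at [0.22, 0.504, 0.222] pointing down, gripper open.
Joint ranges: [-3.03, 3.03], [-0.79, 2.21], [0.23, 2.52], [-1.04, 4.18], [0, 3.07], [-2.55, 2.55]. Speed limits (rad/s): [2.22, 2.22, 2.57, 3.14, 3.14, 3.14].

## Interface

Orientations are given as a unit quaternion [x, y, z, w].
In Python, from plant import r gives the robot as it stands. Calls block until the motion is done:
- r.movep(position, orientation): joint-space move of the TCP to a pose.
- r.move_straight(position, speed=0.15, orientation=None, max_force=None): straight line of the TCP; orientation=None keeps the orientation; speed is the mean speed in m/s. With max_force (N) it stops when the force on the tool has changed by that much, and returns True; else False.
- r.goto_joints(angles): joint-space move.
- r.grip(opening, strength=None): finger opening in m; strength is the grip in N (None keeps the last); returns when the fingers have stopped.
- r.pause(seconds).
- r.ik(position, orientation): joint angles nearest the present ones, or None.
- r.capture(name): name is "scene" or "side" or "wrist"; returns (picture, depth): 384x512x3 uint8, red, green, blue; 384x512 float32, m along the optical axis (not along the pixel's ray), 0 where there is no reading.
- r.calibration(name): a dict with "K" (3x3 intrinsics, pixels), "k1" (the pictures are not rectified: a ray, as slopes to the right and down, at radius r is drawn at 1 + k1 r^2 times it, then the intrinsics apply), "R" (3x3) and "t" (3): a world point X has camera coordinates R X + t. Camera axes: x right, y down, z forward; pixel columns grow to the right and rows downward; lengths in m; the calibration is good to about 2 mm. A picture is of the moment at which its call begins: read the wrist's pose just before it. calibration takes no time and is no camera call; for the wrist camera it gives the pose at the moment of the call.
A pose or a line that the arm cannot do raises r.PlanningError and nothing moves.
- r.finish_job(): hands the job in, once; it reports no verdict.
Trained networks look in the newest picture that a camera, given by its name, has taken for a name from the list of things; names that differ only in an ending like _2 or _b are one class to them, and where a whole thing is asked for, a point or a joint stands for the part that bears it (a point fixed in the world has none). Each returns a list of dicts, best first, with "score" (0 to 1); they miss things now and then, are a little off and sometimes report something else, mostly with a low value. They report only what shows in the picture. A call takes as long as a camera call.
- r.trace(target, camera): "pixels" (384x512 bool, what is visible of it) and "centre" ([row, column] in pixels, amid what is visible of it).
Readings, each from a call of its own:
- r.current_time_s(): time.
- r.current_joint_positions(): joint angles.
- r.current_dq(): joint speeds.
- r.current_effort(): joint torques, N m.
- r.current_tcp_pos(): TCP position.
- r.current_ee_rot(): TCP orientation.
- r.current_contact_force(): force on the tool from outside, world axes, zero at the start.
- r.current_moment(): the same for the moment, N m.
- r.current_opening(): finger opening in m.
Only numpy, scipy, OpenCV 4.12 (cv2) and the standard library are available. Lean on these libraries where they do the work, as an engineer would, in place of code of your own. Each camera call takes 0.05 s, during which the arm holds its last target. There are 200 camera calls.

## Task

Slide the white ramekin along the counter, without lifting it, until it stands centred under the spout of the walnut dispenser. Then press the lever's paddle down to lift the gate and keep it down until all three walnuts have rolled into the ramekin, and let the paddle come back up so the gate shuts. Do not touch the walnuts, and leave the pinch bowl, spatula and tongs where they are.

Things in the scene. Friction and masses are not known exactly. Their poses are not given: they have to be found in the camera images.
- ramekin: loose white ceramic ramekin, round and open on top, about 0.2 kg; 104 mm across and 40 mm high at the rim, 94 mm across at the foot, walls 5 mm, floor 6 mm thick; slides on the counter. Origin: centre of its underside; z up.
- dispenser: fixed walnut dispenser: aluminium chute on a wooden stand; origin at counter height, z up, x from the spout to the chute's back, y to the left looking along x. Chute at y = 0, 200 mm long, 45 wide, sloping down 7 degrees to the spout at x = -90 mm (underside 48, wall tops 72 mm above the counter there). Foot board 15 mm thick, x = -64 to 120, y = -120 to 40 mm.
- lever_pivot (a point): pivot of the steel lever, 96 mm above the counter in a wooden fork 102 mm high, at dispenser x = -30, y = -85 mm. The lever lies across the chute along dispenser y: paddle on the -y side (to y = -205 mm), gate hanging from the other end (to y = 15 mm) in the chute; its top is 100 mm above the counter.
- drop_spot (a point): point on the counter under the spout's mouth (dispenser x = -120 mm, y = 0), 30 mm in front of the spout's lip: where the centre of the ramekin's underside belongs; there its back stands about 7 mm off the front edge of the foot board. Axes as the dispenser's.
- spout_lip (a point): middle of the lower lip of the spout, on the chute's floor, 54 mm above the counter.
- paddle (a point): centre of the top face of the paddle, a flat steel pad 50 mm (dispenser x) by 45 mm (y) at the outer end of the lever, 102 mm above the counter when up and nothing under it; 95 mm from the pivot; moves with the lever: 44 mm lower and about 10 mm nearer the pivot (towards dispenser +y) when fully down.
- lever (a joint): angle of the rocking lever, rad: 0 = paddle up, gate shut; about 0.48 = paddle fully down on its stop, gate fully lifted (from about 0.38 the walnuts pass freely). A spring returns it: the paddle takes about 2 to 3 N at first and 6 to 8 N fully down.
- walnut1_center (a point): centre of a walnut, a loose brown ball of 30 mm, 12 g; the first behind the gate. All three wait in single file in the open-topped chute and roll out by themselves in under 2 s once the gate goes up.
- walnut2_center (a point): centre of the second walnut, same size
- walnut3_center (a point): centre of the third walnut, same size
- pinch_bowl: bystander: small loose silicone bowl, 76 mm across, 34 mm high, origin at the centre of its underside
- spatula: bystander: loose bamboo spatula 280 mm long lying flat along its own x axis
- tongs: bystander: loose steel tongs, about 220 mm long, 14 mm high, lying along their x axis on a fixed ceramic tile (150 mm square, 8 mm thick)

How it is judged:
By the outcome, as a careful person would: the job done as asked, in the order asked, and still so for the second after the job is handed in, with the robot touching nothing.
It also fails if it takes over 59 s, if anything falls off the work surface, if the arm or the gripper's body presses on something with over 40 N, if the wrist force passes 120 N, or if a joint passes its speed limit or range.

## Working session

There is one attempt and no reset: what is moved stays moved. The work goes in short steps, each a Python script; the robot and the scene stay as the last script left them, time stands still between calls to the robot, and variables do not carry over. Pictures are saved under pics/ and viewed, about 8 in all and at most 12, crops included, and the job is handed in when it is done.

```bash
mkdir -p pics
cat > h.py <<'E'
import numpy as np, cv2
from plant import r
def cam(n):
    im,d=r.capture(n); return im,d,r.calibration(n)
def world(d,c,mask):
    v,u=np.nonzero(mask&(d>0)); z=d[v,u]; K=c["K"]
    p=cv2.undistortPoints(np.stack([u,v],1).astype(float)[:,None],np.array(K),np.array([c["k1"],0,0,0.]))[:,0]
    X=np.c_[p*z[:,None],z]
    return (X-np.array(c["t"]))@np.array(c["R"])
def proj(c,P):
    P=np.atleast_2d(P).astype(float)
    return cv2.projectPoints(P,cv2.Rodrigues(np.array(c["R"]))[0],np.array(c["t"],float),np.array(c["K"]),np.array([c["k1"],0,0,0.]))[0][:,0]
def save(im,n): cv2.imwrite("pics/"+n+".png",im[...,::-1])
E
python3 - <<'E'
from h import *
ims=[]
for n in ["scene","side"]:
    im,d,c=cam(n); ims.append(im); np.savez("/tmp/"+n,im=im,d=d)
    print(n,"cam at",-np.array(c["R"]).T@c["t"])
    for t in ["ramekin","dispenser","lever","paddle","walnut1_center","pinch_bowl","spatula","tongs"]:
        for o in r.trace(t,n)[:3]:
            if o["score"]<.2: continue
            m=o["pixels"]; P=world(d,c,m)
            if len(P)<5: print(n,t,o["score"],"few");continue
            print(n,t,round(o["score"],2),m.sum(),np.round(o["centre"]),"med",np.median(P,0).round(3),"lo",np.percentile(P,2,0).round(3),"hi",np.percentile(P,98,0).round(3))
    save(im,n)
print(r.current_time_s())
cv2.imwrite("pics/both.png",cv2.resize(np.vstack(ims)[...,::-1],None,fx=.78,fy=.78))
E
```

```text
scene cam at [ 1.27785487 -0.47667639  0.96324427]
scene ramekin 0.96 642 [157. 301.] med [0.501 0.307 0.018] lo [0.458 0.252 0.001] hi [0.556 0.349 0.041]
scene dispenser 0.71 3752 [231. 253.] med [ 0.667 -0.036  0.017] lo [ 0.569 -0.17   0.003] hi [0.762 0.038 0.104]
scene lever 0.91 437 [215. 210.] med [ 0.608 -0.135  0.1  ] lo [ 0.575 -0.18   0.08 ] hi [0.622 0.033 0.105]
scene paddle 0.84 489 [213. 211.] med [ 0.608 -0.123  0.1  ] lo [ 0.575 -0.181  0.08 ] hi [0.622 0.032 0.105]
scene pinch_bowl 0.94 380 [199. 362.] med [0.754 0.334 0.02 ] lo [ 0.725  0.288 -0.002] hi [0.795 0.379 0.035]
scene spatula 0.72 483 [161. 372.] med [0.661 0.482 0.004] lo [ 0.461  0.458 -0.001] hi [0.725 0.519 0.021]
scene tongs 0.83 149 [262. 103.] med [ 0.498 -0.441  0.02 ] lo [ 0.383 -0.469  0.009] hi [ 0.592 -0.403  0.025]
side cam at [ 0.04343736 -0.9219939   1.02076131]
side ramekin 0.75 545 [169. 198.] med [0.507 0.315 0.021] lo [0.458 0.253 0.002] hi [0.553 0.354 0.043]
side dispenser 0.68 2421 [206. 277.] med [ 0.637 -0.017  0.053] lo [ 0.566 -0.173  0.01 ] hi [0.756 0.044 0.105]
side dispense
[... 153 characters left out ...]
o [0.459 0.253 0.004] hi [0.553 0.353 0.044]
side lever 0.56 374 [209. 277.] med [ 0.604 -0.112  0.101] lo [ 0.573 -0.18   0.069] hi [0.623 0.045 0.106]
side paddle 0.98 426 [212. 279.] med [ 0.606 -0.103  0.101] lo [ 0.573 -0.18   0.015] hi [0.662 0.036 0.106]
side paddle 0.69 2596 [203. 278.] med [ 0.641 -0.016  0.047] lo [ 0.567 -0.172  0.001] hi [0.759 0.047 0.106]
side pinch_bowl 0.52 181 [148. 257.] med [0.766 0.338 0.024] lo [0.726 0.291 0.005] hi [0.794 0.359 0.038]
side spatula 0.88 395 [140. 211.] med [0.643 0.485 0.007] lo [ 0.459  0.456 -0.002] hi [0.725 0.532 0.024]
side tongs 0.72 409 [328. 302.] med [ 0.464 -0.455  0.019] lo [ 0.381 -0.47   0.006] hi [ 0.585 -0.403  0.025]
0.9
```

View pics/scene.png

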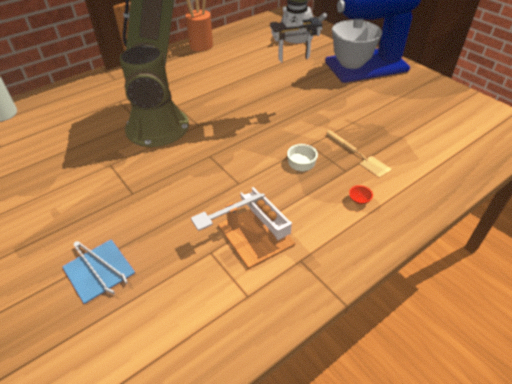

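View pics/side.png

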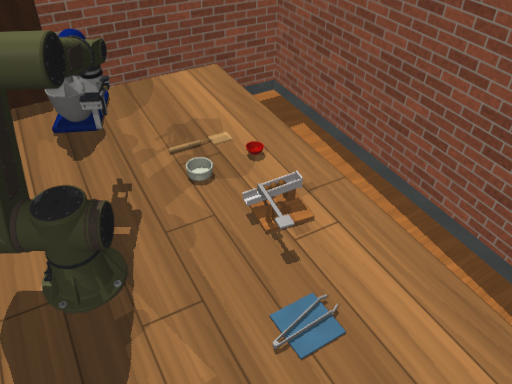

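The scene view shows the ramekin at (302,157), dispenser chute at (265,212), paddle at (203,221), red pinch bowl at (360,194). In the side view the ramekin is at (199,169) and the paddle at (285,220). Both agree with the traces (the low-ranked side "lever" hit is the ramekin). Next: closer looks with the wrist camera.

Run:
```python
from h import *
from scipy.spatial.transform import Rotation as R
print(R.from_quat(r.current_ee_rot()).as_matrix().round(3).tolist())
q0=R.from_matrix(np.array([[1,0,0],[0,-1,0],[0,0,-1]]).T)  # tool y = -world y, x=world x
c=r.calibration("wrist"); print("cam off",(-np.array(c["R"]).T@c["t"]-r.current_tcp_pos()).round(3),np.array(c["R"]).round(2).tolist())
ims=[]
for k,(p) in enumerate([[.5,.24,.30],[.55,-.02,.32]]):
    for s in (1,-1):
        q=q0 if s==1 else q0*R.from_euler('z',np.pi)
        j=r.ik(p,q.as_quat()); print(k,s,None if j is None else np.round(j,2))
        if j is not None: break
    r.movep(p,q.as_quat()); r.pause(.2)
    im,d,c=cam("wrist"); ims.append(im); np.savez(f"/tmp/w{k}",im=im,d=d,**{a:np.array(c[a]) for a in("K","R","t","k1")})
    print("cam",(-np.array(c["R"]).T@c["t"]).round(3))
    for t in ["ramekin","dispenser","lever","paddle","walnut1_center"]:
        for i,o in enumerate(r.trace(t,"wrist")[:3]):
            if o["score"]<.3: continue
            m=o["pixels"]; P=world(d,c,m); np.savez(f"/tmp/w{k}_{t}{i}",m=m)
            if len(P)<5: print(t,"few");continue
            print(t,i,round(o["score"],2),m.sum(),np.round(o["centre"]),"med",np.median(P,0).round(3),"lo",np.percentile(P,2,0).round(3),"hi",np.percentile(P,98,0).round(3))
            if t=="ramekin":
                T=P[P[:,2]>.037]
                if len(T)>20:
                    (a,b),e=cv2.minEnclosingCircle(T[:,:2].astype(np.float32)); print(" rim circ",round(a,4),round(b,4),round(e,4),T[:,2].mean().round(4))
cv2.imwrite("pics/w01.png",cv2.resize(np.hstack(ims)[...,::-1],None,fx=.78,fy=.78))
print(r.current_time_s())
```

```text
[[-0.916, 0.4, -0.0], [0.4, 0.916, 0.0], [0.0, 0.0, -1.0]]
cam off [-0.069  0.03   0.162] [[0.4, 0.92, 0.0], [0.89, -0.39, 0.26], [0.24, -0.1, -0.97]]
0 1 [ 0.38  0.26  1.39 -0.    1.49  1.95]
cam [0.574 0.241 0.462]
ramekin 0 0.75 1397 [ 91. 457.] med [ 0.611 -0.013  0.099] lo [ 0.598 -0.084  0.068] hi [0.621 0.045 0.101]
 rim circ 0.6079 -0.0223 0.069 0.097
ramekin 1 0.62 3230 [163. 214.] med [0.505 0.308 0.007] lo [0.461 0.258 0.005] hi [0.553 0.35  0.041]
 rim circ 0.5068 0.3039 0.0517 0.0397
dispenser 0 0.63 13400 [ 65. 433.] med [0.645 0.007 0.043] lo [ 0.564 -0.104  0.005] hi [0.737 0.056 0.101]
dispenser 1 0.47 3274 [165. 215.] med [0.505 0.308 0.007] lo [0.461 0.258 0.005] hi [0.553 0.35  0.041]
lever 0 0.9 1368 [ 89. 458.] med [ 0.61  -0.012  0.1  ] lo [ 0.598 -0.084  0.069] hi [0.62  0.045 0.101]
paddle 0 0.72 1503 [ 93. 461.] med [ 0.611 -0.016  0.099] lo [ 0.598 -0.086  0.015] hi [0.622 0.045 0.101]
walnut1_center 0 0.67 4007 [ 61. 104.] med [0.663 0.486 0.004] lo [0.462 0.457 0.001] hi [0.726 0.518 0.02 ]
walnut1_center 1 0.63 365 [ 75. 425.] med [0.634 0.025 0.09 ] lo 
[... 475 characters left out ...]
679 0.03  0.098]
 rim circ 0.6658 0.0186 0.0166 0.0911
dispenser 0 0.58 13423 [ 98. 266.] med [ 0.662 -0.033  0.055] lo [ 0.57  -0.169  0.013] hi [0.756 0.047 0.107]
lever 0 0.68 2612 [133. 334.] med [ 0.605 -0.128  0.101] lo [ 0.574 -0.18   0.   ] hi [0.621 0.033 0.103]
lever 1 0.43 13636 [ 98. 265.] med [ 0.662 -0.034  0.054] lo [ 0.57  -0.17   0.013] hi [0.756 0.048 0.106]
paddle 0 0.61 2343 [137. 337.] med [ 0.605 -0.13   0.101] lo [ 0.575 -0.176  0.097] hi [0.621 0.033 0.103]
paddle 1 0.6 3316 [185.  67.] med [0.506 0.316 0.013] lo [0.46  0.255 0.002] hi [0.554 0.35  0.041]
walnut1_center 0 0.67 317 [114. 229.] med [0.635 0.017 0.09 ] lo [0.624 0.006 0.082] hi [0.648 0.03  0.094]
4.6917
```

View pics/w01.png

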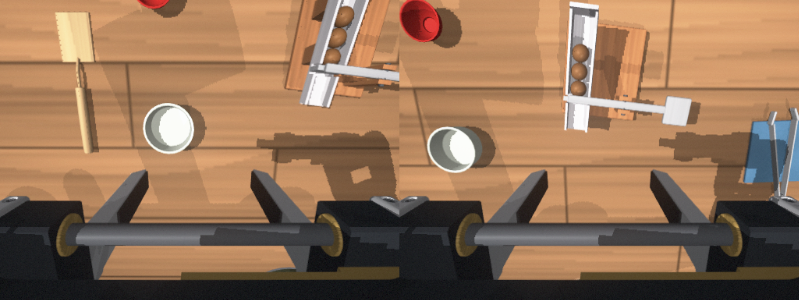

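Wrist views: left shows the ramekin at (168,127); right shows the dispenser, with three walnuts at (579,52–90), the gate across at (570,99) and the paddle at (677,111). The ramekin centre agrees across views: (0.5066, 0.3037). Now I'll fit the dispenser pose.

Run:
```python
from h import *
f=dict(np.load("/tmp/w1.npz")); d=f["d"]
c=dict(K=f["K"],k1=float(f["k1"]),R=f["R"],t=f["t"])
P=world(d,c,np.load("/tmp/w1_dispenser0.npz")["m"])
L=world(d,c,np.load("/tmp/w1_paddle0.npz")["m"]); L=L[L[:,2]>.09]
a=np.deg2rad
# paddle: far end blob
pd=L[L[:,1]<-.13]; print("paddle rect",cv2.minAreaRect(pd[:,:2].astype(np.float32)),pd[:,2].mean())
arm=L[(L[:,1]>-.11)&(L[:,1]<.0)]; k=np.polyfit(arm[:,1],arm[:,0],1); print("arm x=ky+b",k,"yaw from lever",np.degrees(np.arctan(-k[0])))
# chute
C=P[(P[:,2]>.045)]
x=C[:,0]-np.polyval(k,C[:,1])
th=np.arctan(-k[0]); ex=np.array([np.cos(th),np.sin(th)]); ey=np.array([-np.sin(th),np.cos(th)])
o=np.array([np.polyval(k,0),0.])
u=(C[:,:2]-o)@ex; v=(C[:,:2]-o)@ey
s=(v>-.03)&(abs(u)>.012)
rc=cv2.minAreaRect(C[s][:,:2].astype(np.float32)); print("chute rect",rc)
B=P[(P[:,2]>.011)&(P[:,2]<.02)]; print("board rect",cv2.minAreaRect(B[:,:2].astype(np.float32)))
ub=(B[:,:2]-o)@ex; vb=(B[:,:2]-o)@ey
print("board u,v ext",np.percentile(ub,[.5,99.5]),np.percentile(vb,[.5,99.5]))
print("chute u,v ext",np.percentile(u[s],[.5,99.5]),np.percentile(v[s],[.5,99.5]))
for lo in np.arange(-.055,.13,.03):
    q=s&(u>lo)&(u<lo+.03)
    if q.sum()>5: print(round(lo,3),q.sum(),np.percentile(v[q],[1,99]).round(4),C[q][:,2].max().round(3))
print("th",np.degrees(th),"o",o)
```

```text
paddle rect ((0.59661865234375, -0.1545756608247757), (0.04941254109144211, 0.049365099519491196), 84.86360931396484) 0.10162185341041322
arm x=ky+b [0.11236151 0.61365637] yaw from lever -6.4109506220698576
chute rect ((0.6583865880966187, 0.015867166221141815), (0.04525809362530708, 0.20586596429347992), 83.53087615966797)
board rect ((0.6686321496963501, -0.02555689960718155), (0.16027505695819855, 0.1829168051481247), 83.49551391601562)
board u,v ext [-0.03282084  0.1471734 ] [-0.09826502  0.06005232]
chute u,v ext [-0.05884415  0.14458944] [-0.00184303  0.04306816]
-0.055 572 [-0.0017  0.0427] 0.077
-0.025 264 [-0.0017  0.0427] 0.078
0.005 269 [-0.0017  0.0431] 0.095
0.035 393 [-0.0017  0.043 ] 0.099
0.065 442 [-0.0019  0.043 ] 0.102
0.095 919 [-0.0018  0.0427] 0.106
0.125 963 [-0.0018  0.043 ] 0.113
th -6.4109506220698576 o [0.61365637 0.        ]
```

```bash
cat >> h.py <<'E'
from scipy.spatial.transform import Rotation as Rot
th=np.radians(-6.46); ex=np.array([np.cos(th),np.sin(th)]); ey=np.array([-np.sin(th),np.cos(th)])
drop=np.array([.6137,0])-.0905*ex+.0205*ey
def quat(xdir):  # tool down, tool x along xdir
    x=np.r_[xdir/np.linalg.norm(xdir),0]; z=np.array([0,0,-1.]); return Rot.from_matrix(np.c_[x,np.cross(z,x),z]).as_quat()
def look_ramekin():
    im,d,c=cam("wrist"); best=None
    for o in r.trace("ramekin","wrist"):
        P=world(d,c,o["pixels"]); T=P[(P[:,2]>.036)&(P[:,2]<.045)]
        if len(T)<50: continue
        (a,b),e=cv2.minEnclosingCircle(T[:,:2].astype(np.float32)); print("ram",o["score"],a,b,e)
        if abs(e-.052)<.003 and best is None: best=np.array([a,b])
    return im,best
def push(start,goal,off=.0505,z=.039,speed=.06):
    p=(goal-start)/np.linalg.norm(goal-start); q=quat(-p)
    a=start-p*.075; r.grip(.06)
    r.movep([*a,.16],q); r.move_straight([*a,z],.12)
    e=goal-p*off
    print("push hit",r.move_straight([*e,z],speed,max_force=12),r.current_contact_force())
    b=r.current_tcp_pos()[:2]-p*.03; r.move_straight([*b,z],.1); r.move_straight([*b,.2],.2)
E
python3 - <<'E'
from h import *
s=np.array([.5066,.3037]); p=(drop-s)/np.linalg.norm(drop-s)
print("drop",drop)
push(s,drop-p*.012)
q=quat(ex); r.movep([.47,.03,.30],quat(np.array([1,0.]))); r.pause(.2)
im,b=look_ramekin(); print(b, "disp-frame err mm",None if b is None else ((b-drop)@ex*1e3,(b-drop)@ey*1e3))
save(im,"w2"); print(r.current_time_s())
E
```

```text
drop [0.52608106 0.03055195]
push hit False [-0.74372387  1.13619994  0.09357629]
ram 0.96 0.5252375602722168 0.043612997978925705 0.051743291318416595
[0.52523756 0.043613  ] disp-frame err mm (np.float64(-2.3076386692040534), np.float64(12.883214943260384))
16.0917
```

View pics/w2.png

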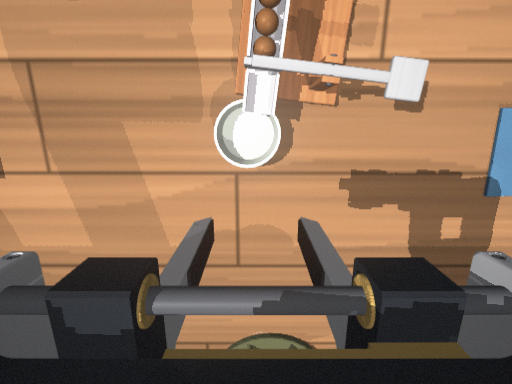

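The ramekin rim at (248,133) sits just left of the spout at (262,105), and the walnuts are intact behind the gate. It is about 13 mm short of the drop spot, as intended, so I'll finish the slide.

Run:
```python
from h import *
s=np.array([.5252,.0436])
push(s,drop,off=.0497,speed=.03)
r.movep([.47,.03,.30],quat(np.array([1,0.]))); r.pause(.2)
im,b=look_ramekin(); print(b, "err mm",None if b is None else ((b-drop)@ex*1e3,(b-drop)@ey*1e3))
print(r.current_time_s())
pd=drop+.090*ex-.183*ey; q=quat(ey)
print("paddle tgt",pd,r.ik([*pd,.16],q)); 
save(im,"w3")
```

```text
push hit False [-0.41007942  0.48067141 -0.15831399]
ram 0.9 0.5258462429046631 0.03114449977874756 0.051602065563201904
[0.52584624 0.0311445 ] err mm (np.float64(-0.2999957545318833), np.float64(0.5623662776020776))
23.2583
paddle tgt [ 0.59492037 -0.16141197] [-3.24348110e-01  5.00342106e-01  1.39087585e+00 -4.44089210e-16
  1.25037469e+00 -2.11599840e-01]
```

View pics/w3.png

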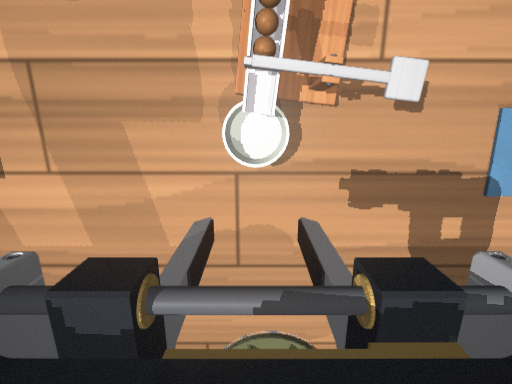

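The ramekin at (256,133) is now centred under the spout, within 1 mm. Next I press the paddle.

Run:
```python
from h import *
pd=drop+.090*ex-.182*ey; q=quat(ey)
r.grip(0.0); r.movep([*pd,.20],q); r.move_straight([*pd,.135],.15)
f0=np.array(r.current_contact_force())
e=pd+.006*ey
print("hit",r.move_straight([*e,.017+.057],.05,max_force=18),r.current_tcp_pos(),r.current_contact_force()-f0)
r.pause(2.5)
print(r.current_tcp_pos(),r.current_contact_force()-f0,r.current_time_s())
im,d,c=cam("scene"); im2,_,_=cam("side")
cv2.imwrite("pics/press.png",cv2.resize(np.hstack([im[150:290,150:330],im2[130:270,190:370]])[...,::-1],None,fx=2.2,fy=2.2))
```

```text
hit True [ 0.59609405 -0.15426173  0.07619302] [-3.51466363  1.31309069 10.31405642]
[ 0.59605698 -0.15433912  0.07626061] [-3.15377867  1.41256952 10.41484383] 30.025
```

View pics/press.png

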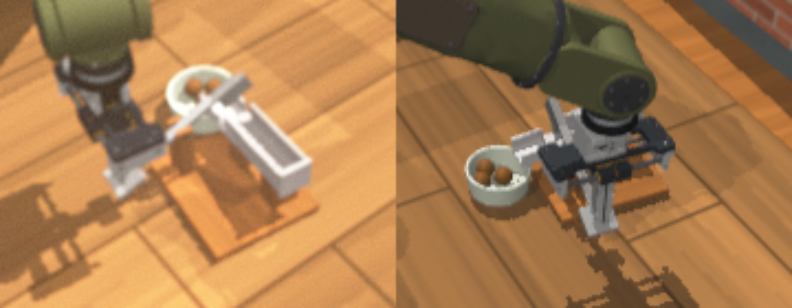

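The paddle is fully down. The chute is empty, and the side crop shows three walnuts in the ramekin at about (480–505,165–180). I'll release the paddle slowly, retreat and check.

Run:
```python
from h import *
p=np.array(r.current_tcp_pos())[:2]; g=p-.006*ey
r.move_straight([*g,.128],.05); r.move_straight([*g,.22],.2)
r.movep([.47,.03,.30],quat(np.array([1,0.]))); r.pause(.3)
im,b=look_ramekin(); print(b,None if b is None else ((b-drop)@ex*1e3,(b-drop)@ey*1e3))
_,d,c=r.capture("wrist")+(r.calibration("wrist"),)
for o in r.trace("paddle","wrist")[:2]:
    P=world(d,c,o["pixels"]); P=P[P[:,1]<-.13]
    if len(P): print("paddle",o["score"],np.median(P,0))
for o in r.trace("walnut1_center","wrist")[:4]: print("walnut",o["score"],np.median(world(d,c,o["pixels"]),0).round(3))
r.capture("scene"); 
im2,d,c=cam("scene")
for t in ["pinch_bowl","spatula","tongs"]:
    o=r.trace(t,"scene")[0]; print(t,np.median(world(d,c,o["pixels"]),0).round(3))
save(im,"w4"); print(r.current_time_s())
```

```text
ram 0.76 0.525800347328186 0.031108291819691658 0.051614709198474884
[0.52580035 0.03110829] (np.float64(-0.3415261827702069), np.float64(0.5212245254578622))
paddle 0.74 [ 0.59462451 -0.15505815  0.10193053]
walnut 0.67 [0.498 0.035 0.032]
pinch_bowl [0.752 0.333 0.02 ]
spatula [0.654 0.482 0.003]
tongs [ 0.458 -0.45   0.02 ]
34.2833
```

View pics/w4.png

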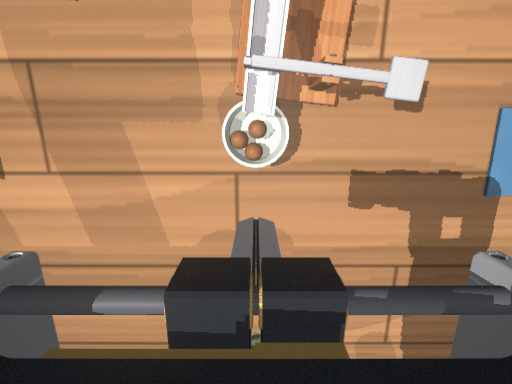

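All three walnuts are in the ramekin at (257,129), (239,140) and (254,151). The paddle is back up at z = 0.102 and the chute is empty.

```bash
python3 -c "
from plant import r
r.finish_job()"
```

```text
the job is handed in; nothing more can be done
```

The job is done and handed in at about 34 s on the robot's clock. I slid the ramekin along the counter with the two open fingers behind it, in two pushes. I then pressed the paddle to its stop, held it for 2.5 s, and let it back up slowly.

**Ramekin:** my last check put it 0.3 mm and 0.5 mm from the drop spot I measured.

**Walnuts and gate:** the last picture shows all three walnuts in the ramekin and the chute empty. The paddle is back at 102 mm, which means the gate is shut.

**Bystanders:** the pinch bowl and spatula read the same as at the start, within mask noise of up to 7 mm. The tongs' median differed by 40 mm between the two scene readings. The first of those covered only part of the tongs. The later reading matches the first side-camera reading to about 6 mm, and the arm never went near the tongs.

**Walnut detection:** in the last view the network reported only one walnut, so I counted the three in the picture.

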